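Close up the marking station and start it

ROBOT

A 6-joint arm with a two-finger parallel gripper is mounted at the origin on a cart in front of the work surface, level with it; the furniture and walls round the work are solid. World frame = base frame: x ahead of the robot, y to its left, z up, the work surface at z = 0. Lengths are in m, angles in rad, forces in N, time in s.
With the tool pointing down it reaches from about 0.4 to 0.925 m from the base axis. Payload 12.5 kg.
Tool frame: the origin (TCP) lies at the centre of the arm's flange, where the gripper is bolted on; the fingertips stand 190 mm ahead of it and the grasp point (between the pads) lies 171 mm ahead of it (env.tip_reach is the distance from the TCP to the fingertips, in m); x points along the fingers, y is the direction in which the jaws open and shut, and the axes are right-handed (so a half turn about x gives the same grasp; the last joint's range is limited). The gripper opens to 95 mm and grips with 3 to 60 N. Pads are 20 mm wide; open, the fingers measure 119 mm over their backs; the gripper's body (75 mm by 180 mm) begins 59 mm behind the grasp point.
Start: joints at [1.196, 0.491, 1.559, -0, 1.092, -0.106], TCP at [0.166, 0.603, 0.405] pointing down, gripper open.
Joint ranges: [-3.1, 3.1], [-0.84, 2.19], [0.05, 2.79], [-1.13, 4.28], [0.06, 2.93], [-2.69, 2.69]. Speed limits (rad/s): [2.22, 2.22, 2.79, 3.14, 3.14, 3.14].

INTERFACE

Orientations are given as a rotation vector (axis times angle).
In Python, from plant import sense, eyes, hand_in, env gives the robot as it stands.
- The arm moves only by the tool send_rows, never from a script. Its argument "increments" is a list that holds one entry, the list of rows, each a list of 5 numbers: the opening, from 0 (shut) to 1 (fully open), then the shift along the world's x, y, z in mm, then the turn about the world's z in rad. In form: [[[claw, dx, dy, dz, roll], ...]]. A call has 1 to 20 rows; each row is the pose to reach, as a shift and turn from the pose measured when the call began; what a row does not reach only later rows make up. A row lasts 1/10 s, in which the tool goes at most 50 mm and 8.59 degrees, less where a joint would pass 70% of its speed; a pose out of reach is approached as far as the arm can. A call with a gripper value outside its range is refused whole. The fingers move at their own pace and stop on an object; the grip force is fixed at half the most. Time passes only in rows, so rows that repeat a pose let the fingers close. It gives the time, the measured TCP pose, the force and the opening at its end, in the units of the state.
- sense(): the state, without advancing time (a new reading comes with each control period).
- eyes.capture(name): name is "scene" or "top"; returns a dict with "pixels" (420x560x3 uint8, red, green, blue), "K" (3x3 intrinsics, pixels), "world_from_camera" (4x4, takes a point from camera to world coordinates). Camera axes: x right, y up, looking along -z (the intrinsics and any distortion apply to the point x, -y, -z); pixel columns grow to the right and rows downward; lengths in m; the calibration is good to about 2 mm. A picture is of the moment at which its call begins. There is no depth.
- hand_in(): hands the job in, once; it reports no verdict.
The state is a dict: "t": time; "q": joint angles; "dq": joint speeds; "joint_torque": joint torques, N m; "position": TCP position; "tcp_rot": TCP orientation; "contact_force": force on the tool from outside, world axes, zero at the start; "moment": the same for the moment, N m; "gripper_width": finger opening in m.
Only numpy, scipy, OpenCV 4.12 (cv2) and the standard library are available. Lean on these libraries where they do the work, as an engineer would, in place of code of your own. Each camera call takes 0.05 s, during which the arm holds its last target.

TASK

Push the carrier with its torch head all the way into the marking station, then push the station's door fully shut, and only then press the start button down and let go. Pushing and pressing only: do not pick up the carrier, the head or anything else, keep the head standing in its nest, and leave the other things on the bench where they are.

Things in the scene. Friction and masses are not known exactly. Their poses are not given: they have to be found in the camera images.
- station: Marking station fixed on the bench: aluminium base plate 204 x 106 mm on feet (underside 12, top 20 mm above the bench), small grey chamber on its far half. Origin: on the bench, under the middle of the chamber's mouth; x points into the chamber (away from the robot), y left, z up. The plate runs from x = -106 to +98 mm. Two guide rails (inner faces y = +-37 mm, top z = 28 mm) run to x = -102 mm.
- mouth (a point): Middle of the chamber's mouth, 20 mm above the bench; axes as the station's. Chamber: 8 mm side walls, inner faces y = +-37 mm, top 68 mm above the bench; the roof plate with its square window (top 73 mm above the bench) begins 26 mm behind the mouth, the space before it is open above. The back wall, the stop, is 88 mm behind the mouth.
- carrier: Loose aluminium carrier (0.2 to 0.4 kg) sliding between the rails; plate 84 (x) x 70 (y) x 6 mm with a white ring nest in the middle, rim 14 mm above the underside. Origin: centre of its underside; axes as the station's. Starts 45 to 85 mm short of home. Home, against the stop, its origin is at x = +46 mm in the station's frame. 1 to 5 N slides it.
- carrier_push (a point): Centre of the outer face of the carrier's upright push plate, 39 mm above the bench, at the carrier's rear edge (carrier x = -42 mm). The plate is 60 mm wide, 5 mm thick, its top 63 mm above the bench. Push along +x; when home, this face is 4 mm inside the mouth.
- head: Black round torch head, 34 mm in diameter and 34 mm high, standing upright and loose in the carrier's nest. Origin: centre of its underside, 6 mm above the carrier's underside; z up.
- door (a joint): Station door, an upright steel panel 92 mm long, 6 mm thick, 32 to 72 mm above the bench, on a vertical hinge at the left (+y) side of the mouth. 0 = shut across the mouth, outer face towards station -x; grows as it opens (clockwise from above); 1.57 = pointing out along station -x. Starts at 1.6 to 2.0, stays where it is left (friction 0.05 N m).
- door_hinge (a point): Point on the door's hinge axis, at mid height of the door, 52 mm above the bench; at x = -5, y = +47 mm in the station's frame. Its axes turn with the door: y points from the panel's free end to the hinge, -x is the normal of the outer face. The panel runs from 1 to 93 mm from the axis.
- door_push (a point): Point on the door's outer face, 70 mm from the hinge axis, at mid height, 52 mm above the bench. Same axes as door_hinge: push here along +x.
- start (a joint): Start button: 0 = up, grows as it is pressed, 0.006 m = fully down, which takes 5 N; it springs back.
- start_top (a point): Centre of the top face of the start button, a black round push button 32 mm in diameter in a small grey housing that stands fixed on the bench to the left or right of the station. Pressed straight down.
- dish: Bystander: small round pink dish of caps, 43 mm in diameter, 18 mm high, on the other side of the station from the button. Origin: centre of its underside.
- spare_head: Bystander: black torch head, 35 mm in diameter, 36 mm high, standing on the bench right of the station. Origin: centre of its underside.
- flange: Bystander: white stem flange, 48 mm in diameter, 41 mm high, standing on the bench left of the station. Origin: centre of its underside.
- driver_red: Bystander: small screwdriver with a red handle, 107 mm long, 17 mm thick, lying on the bench right of the base plate. Origin: centre of its underside.
Things that resemble listed ones, but are neither listed nor needed, are in the scene too. Of the things shaped like the carrier, the aluminium one is meant.

How it is judged:
By the outcome, as a careful person would: the job done as asked, in the order asked, and still so for the second after the job is handed in, with the robot touching nothing.
It also fails if it takes over 64 s, if anything falls off the work surface, if the arm or the gripper's body presses on something with over 40 N, if the wrist force passes 120 N, or if a joint passes its speed limit or range.

## Working session

There is one attempt and no reset: what is moved stays moved. The work goes in short steps, Python scripts to look and compute and a tool call to move; the robot and the scene stay as the last step left them, time stands still between calls to the robot, and variables do not carry over. Pictures are saved under pics/ and viewed, and the job is handed in when it is done.

Besides the shell and the picture viewer there is one more tool, called after "Emit:" as name(argument=value, ...) on one line, values as JSON. send_rows: Moves the arm, as the interface text tells. Its arguments: {"type":"object","properties":{"increments":{"type":"array"}},"required":["increments"]}

```bash
ls; mkdir -p pics; python3 - <<'E'
from plant import sense, eyes, env
import cv2
s=sense(); print({k:s[k] for k in('t','position','tcp_rot','contact_force','gripper_width')}, env.tip_reach)
for n in('scene','top'):
    c=eyes.capture(n); cv2.imwrite(f'pics/{n}0.png',c['pixels'][:,:,::-1]); print(n,c['K'],c['world_from_camera'],[k for k in c])
E
```

```text
pics
{'t': 0.0, 'position': array([0.16594368, 0.60254471, 0.4041602 ]), 'tcp_rot': array([ 0.21014651,  1.5607495 , -0.21179321]), 'contact_force': array([ 0.06117589,  0.33639878, -1.2533165 ]), 'gripper_width': 0.0948679639295895} 0.1901
scene [[529.16067221   0.         277.27085564]
 [  0.         529.16067221 204.8782394 ]
 [  0.           0.           1.        ]] [[-7.81650217e-01  4.67295161e-01 -4.13107940e-01  1.29243641e-01]
 [-6.23716428e-01 -5.84696639e-01  5.18755875e-01  5.67004756e-01]
 [ 8.69285958e-04  6.63147851e-01  7.48487924e-01  9.35889271e-01]
 [ 0.00000000e+00  0.00000000e+00  0.00000000e+00  1.00000000e+00]] ['pixels', 'K', 'world_from_camera']
top [[417.32489865   0.         279.91546948]
 [  0.         417.32489865 207.16757899]
 [  0.           0.           1.        ]] [[ 0.02744424  0.98811672 -0.15123544  0.41793468]
 [-0.99916343  0.03170465  0.02583135 -0.00343621]
 [ 0.03031926  0.1504      0.9881602   1.08981279]
 [ 0.          0.          0.          1.        ]] ['pixels', 'K', 'world_from_camera']
```

View pics/scene0.png

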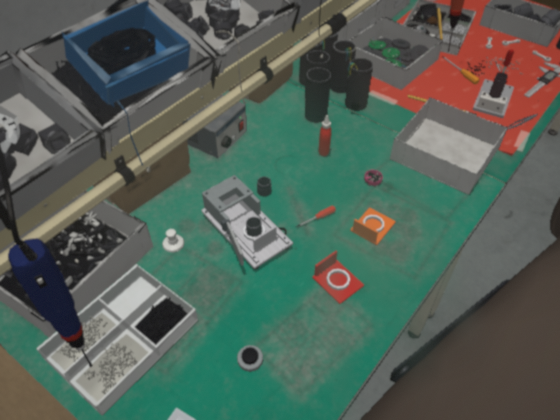

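View pics/top0.png

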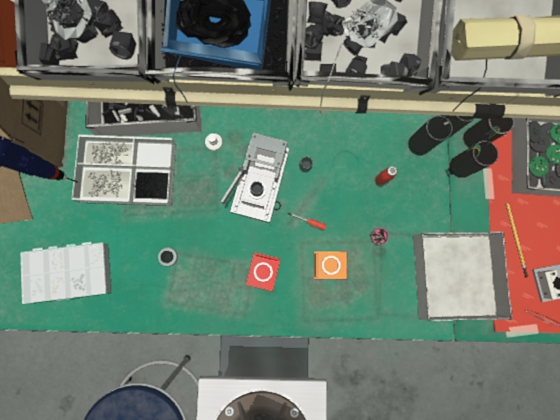

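The top view shows the station at about (258,178), with the aluminium carrier at (257,190). The red (263,270) and orange (331,265) carriers are look-alikes. The button candidate is at (168,257), the dish at (379,236), the spare head at (306,164), the flange at (213,142) and the driver at (308,221). I'll enlarge these.

```bash
python3 - <<'E'
import cv2,numpy as np
t=cv2.imread('pics/top0.png');s=cv2.imread('pics/scene0.png')
a=cv2.resize(t[120:230,205:325],None,fx=5,fy=5,interpolation=cv2.INTER_CUBIC); cv2.imwrite('pics/c1.png',a)
a=cv2.resize(s[165:285,185:315],None,fx=5,fy=5,interpolation=cv2.INTER_CUBIC); cv2.imwrite('pics/c2.png',a)
a=cv2.resize(t[235:280,145:195],None,fx=7,fy=7,interpolation=cv2.INTER_CUBIC);b=cv2.resize(s[335:380,225:275],None,fx=7,fy=7,interpolation=cv2.INTER_CUBIC)
cv2.imwrite('pics/c3.png',np.hstack([a,b]))
E
```

```text
(no output)
```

View pics/c1.png

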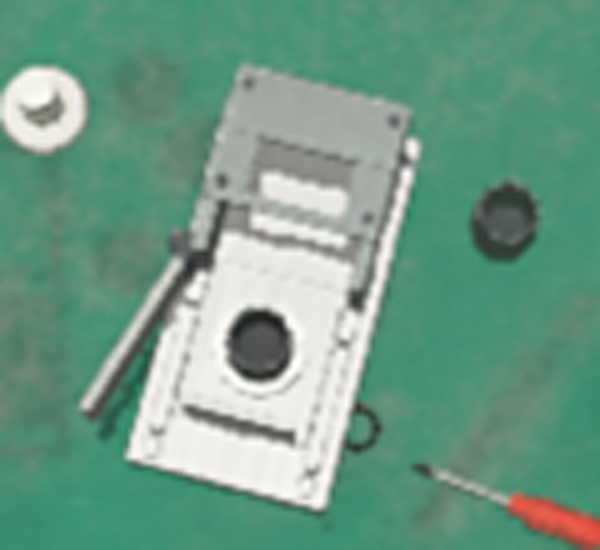

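View pics/c2.png

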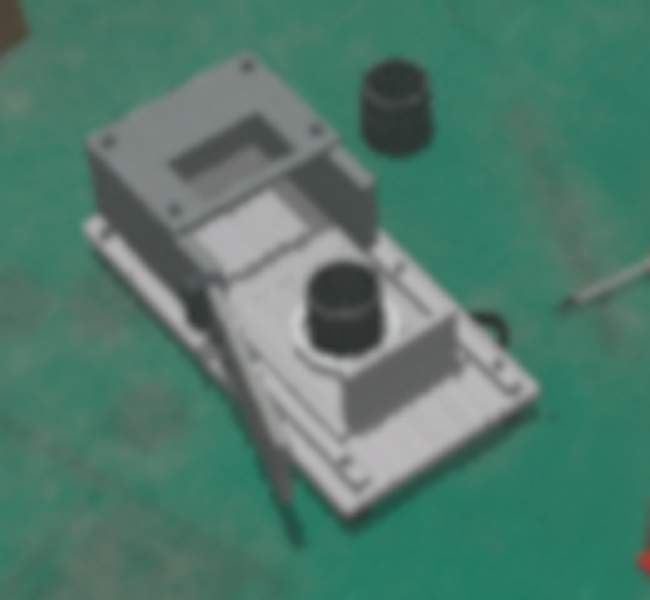

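View pics/c3.png

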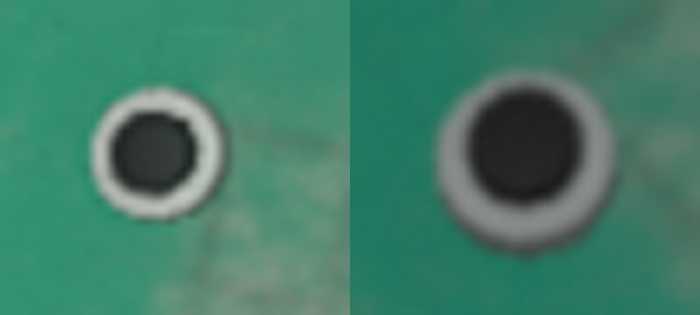

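```bash
cat > h.py <<'E'
import numpy as np,cv2
from plant import eyes,sense
K={'scene':np.array([[529.16067221,0,277.27085564],[0,529.16067221,204.8782394],[0,0,1]]),'top':np.array([[417.32489865,0,279.91546948],[0,417.32489865,207.16757899],[0,0,1]])}
T={'scene':np.array([[-7.81650217e-01,4.67295161e-01,-4.13107940e-01,1.29243641e-01],[-6.23716428e-01,-5.84696639e-01,5.18755875e-01,5.67004756e-01],[8.69285958e-04,6.63147851e-01,7.48487924e-01,9.35889271e-01],[0,0,0,1]]),
'top':np.array([[0.02744424,0.98811672,-0.15123544,0.41793468],[-0.99916343,0.03170465,0.02583135,-0.00343621],[0.03031926,0.1504,0.9881602,1.08981279],[0,0,0,1]])}
def ray(n,u,v):
    k=K[n];d=np.array([(u-k[0,2])/k[0,0],-(v-k[1,2])/k[1,1],-1]);return T[n][:3,3],T[n][:3,:3]@d
def pl(n,u,v,z):
    o,d=ray(n,u,v);return (o+d*(z-o[2])/d[2])
def tri(a,b):
    o1,d1=ray('top',*a);o2,d2=ray('scene',*b)
    s=np.linalg.lstsq(np.c_[d1,-d2],o2-o1,rcond=None)[0];p=o1+s[0]*d1;q=o2+s[1]*d2
    return (p+q)/2,np.linalg.norm(p-q)
def proj(n,p):
    c=np.linalg.inv(T[n])@np.r_[p,1];k=K[n];return np.array([k[0,0]*c[0]/-c[2]+k[0,2],k[1,1]*-c[1]/-c[2]+k[1,2]])
E
python3 - <<'E'
from h import *
np.set_printoptions(precision=4,suppress=True)
f=lambda x,y,u0,v0,s=5:((x+.5)/s-.5+u0,(y+.5)/s-.5+v0)
P={k:pl('top',*f(*c,205,120),z) for k,c,z in[('FL',(130,460),.02),('FR',(325,508),.02),('BR',(416,143),.02),('roofBL',(241,66),.073),('roofBR',(411,108),.073),('doorfree',(90,408),.072),('doorhinge',(180,262),.072),('ppL',(185,405),.063),('ppR',(297,437),.063)]}
for k in P: print(k,P[k])
S={k:pl('scene',*f(*c,185,165),z) for k,c,z in[('FL',(345,514),.02),('FR',(540,388),.02),('BL',(83,228),.02),('ppL',(345,378),.063),('ppR',(453,315),.063)]}
for k in S: print('s',k,S[k])
def blob(n,box):
    im=cv2.imread(f'pics/{n}0.png');u0,v0,u1,v1=box
    m=(im[v0:v1,u0:u1].max(2)<75).astype(np.uint8)
    nn,l,st,c=cv2.connectedComponentsWithStats(m);i=1+np.argmax(st[1:,4]);print(n,st[i],c[i]+[u0,v0]);return c[i]+[u0,v0]
b=tri(blob('top',(145,235,195,280)),blob('scene',(225,335,275,380)));print('button',b)
E
```

```text
FL [0.566  0.0955 0.02  ]
FR [ 0.5442 -0.0058  0.02  ]
BR [ 0.7405 -0.048   0.02  ]
roofBL [0.7615 0.0438 0.073 ]
roofBR [ 0.7427 -0.0428  0.073 ]
doorfree [0.584  0.1115 0.072 ]
doorhinge [0.6592 0.0704 0.072 ]
ppL [0.5886 0.0655 0.063 ]
ppR [0.5742 0.0093 0.063 ]
s FL [0.5644 0.0998 0.02  ]
s FR [ 0.541  -0.0038  0.02  ]
s BL [0.7608 0.0538 0.02  ]
s ppL [0.5882 0.0695 0.063 ]
s ppR [0.5742 0.0152 0.063 ]
top [ 16  16  12  12 107] [166.4299 256.271 ]
scene [ 17  13  16  16 211] [249.5166 355.5355]
button (array([0.4462, 0.253 , 0.0135]), np.float64(0.0021838309378952587))
```

```bash
cat >> h.py <<'E'
O=np.array([.656,.0237]);th=-.217
ux=np.array([np.cos(th),np.sin(th)]);uy=np.array([-ux[1],ux[0]])
W=lambda x,y:O+x*ux+y*uy
def st(p):d=np.asarray(p)[:2]-O;return np.array([d@ux,d@uy])
from scipy.spatial.transform import Rotation as R
def tool():
    s=sense();m=R.from_rotvec(s['tcp_rot']).as_matrix();p=s['position'];tip=p+.1901*m[:,0]
    return s,m,tip
E
python3 - <<'E'
from h import *
np.set_printoptions(precision=4,suppress=True)
s,m,tip=tool();print(m,tip,'jaw yaw',np.arctan2(m[1,1],m[0,1]))
t=W(-.125,0);print('pre',t,(np.r_[t,.034]-tip)*1e3)
for k,p in dict(button=(.4462,.253)).items():print(k,st(p))
E
```

```text
[[-0.0004  0.2656  0.9641]
 [-0.0009  0.9641 -0.2656]
 [-1.     -0.001  -0.0001]] [0.1659 0.6024 0.2141] jaw yaw 1.3019845831798895
pre [0.5339 0.0506] [ 368.0509 -551.7528 -180.1337]
button [-0.2542  0.1788]
```

Emit:
send_rows(increments=[[[0,28,-42,0,0.0],[0,56,-85,0,0.052],[0,85,-127,0,0.052],[0,113,-170,0,0.052],[0,142,-212,0,0.052],[0,170,-255,0,0.052],[0,198,-297,0,0.052],[0,226,-340,0,0.052],[0,255,-382,0,0.052],[0,283,-425,0,0.052],[0,311,-467,0,0.052],[0,340,-510,-20,0.052],[0,368,-552,-60,0.052],[0,368,-552,-100,0.052],[0,368,-552,-130,0.052],[0,368,-552,-130,0.052]]])

```text
t: 1.7
position: [0.5334, 0.0496, 0.2699]
tcp_rot: [0.17, 1.573, -0.173]
contact_force: [-0.0, 0.1, 0.1]
gripper_width: 0.0004
```

```bash
python3 - <<'E'
from h import *
np.set_printoptions(precision=4,suppress=True)
s,m,tip=tool();print(s['t'],tip,st(tip),'yaw',np.arctan2(m[1,1],m[0,1]),s['contact_force'],s['gripper_width'])
o=[]
for n in('top','scene'):
    p=eyes.capture(n)['pixels'][:,:,::-1];cv2.imwrite(f'pics/{n}1.png',p)
    u,v=proj(n,tip).astype(int);print(n,proj(n,tip));c=p[max(0,v-70):v+70,u-70:u+70];o.append(cv2.resize(c,(400,400),interpolation=cv2.INTER_CUBIC))
cv2.imwrite('pics/d1.png',np.hstack(o))
E
```

```text
1.7 [0.5317 0.0495 0.0798] [-0.1269 -0.0016] yaw 1.3523305043955354 [-0.0083  0.0536  0.1431] 0.0004471838502495265
top [246.827  222.7141]
scene [280.9219 242.7798]
```

View pics/d1.png

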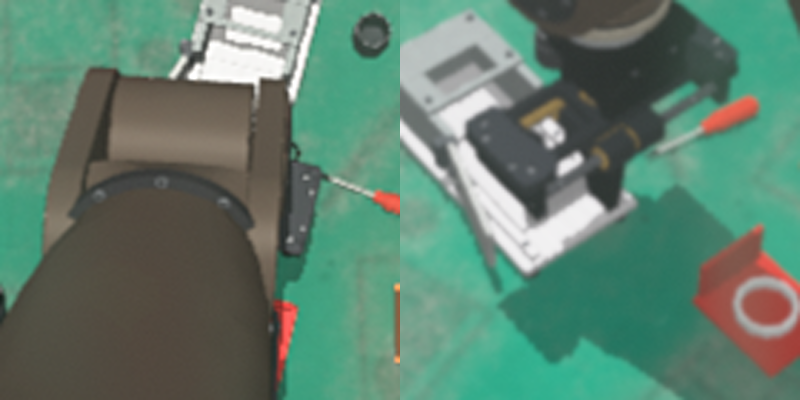

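```bash
python3 - <<'E'
import cv2
p=cv2.imread('pics/scene1.png');cv2.imwrite('pics/d2.png',cv2.resize(p[150:290,200:340],(800,600)[1:]*2,interpolation=cv2.INTER_CUBIC))
E
```

```text
(no output)
```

View pics/d2.png

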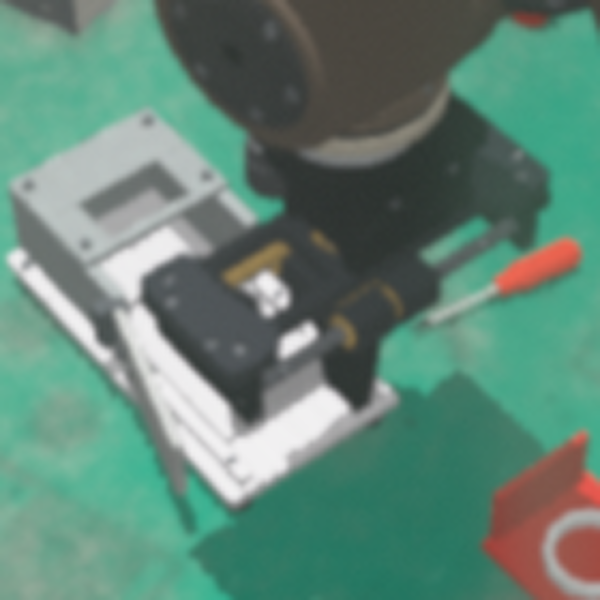

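The tip projects to scene (281,243), where the picture shows the shut fingers, so the calibration holds. Next I lower the tool and push.

Emit:
send_rows(increments=[[[0,0,1.6,-25,0],[0,0,1.6,-46,0],[0,0,1.6,-46,0],[0,10,-0.6,-46,0],[0,20,-2.7,-46,0],[0,29.6,-4.9,-46,0],[0,35.5,-6.2,-46,0],[0,41.3,-7.4,-46,0],[0,47.2,-8.7,-46,0],[0,54,-10.2,-46,0],[0,60.8,-11.7,-46,0],[0,67.7,-13.3,-46,0],[0,74.5,-14.8,-46,0],[0,81.3,-16.3,-46,0],[0,88,-17.8,-46,0],[0,94,-19.1,-46,0],[0,98,-19.9,-46,0],[0,98,-19.9,-46,0]]])

```text
t: 3.6
position: [0.6327, 0.0306, 0.2285]
tcp_rot: [0.17, 1.565, -0.171]
contact_force: [-0.4, 0.2, 0.8]
gripper_width: 0.0004
```

```bash
cat > look.py <<'E'
from h import *
import sys
np.set_printoptions(precision=4,suppress=True)
s,m,tip=tool();print(s['t'],tip,st(tip),'yaw',np.arctan2(m[1,1],m[0,1]),s['contact_force'],s['gripper_width'])
k=sys.argv[1]; bx={'scene':(180,150,320,290),'top':(190,110,330,250)}
o=[]
for n in('top','scene'):
    p=eyes.capture(n)['pixels'][:,:,::-1].copy();cv2.imwrite(f'pics/{n}{k}.png',p);b=bx[n]
    o.append(cv2.resize(p[b[1]:b[3],b[0]:b[2]],(400,400),interpolation=cv2.INTER_CUBIC))
cv2.imwrite(f'pics/d{k}.png',np.hstack(o))
E
python3 look.py 3
```

```text
3.6 [0.6325 0.0305 0.0384] [-0.0244  0.0015] yaw 1.3538354495477167 [-0.3512  0.2318  0.7583] 0.0003854748940180642
```

View pics/d3.png

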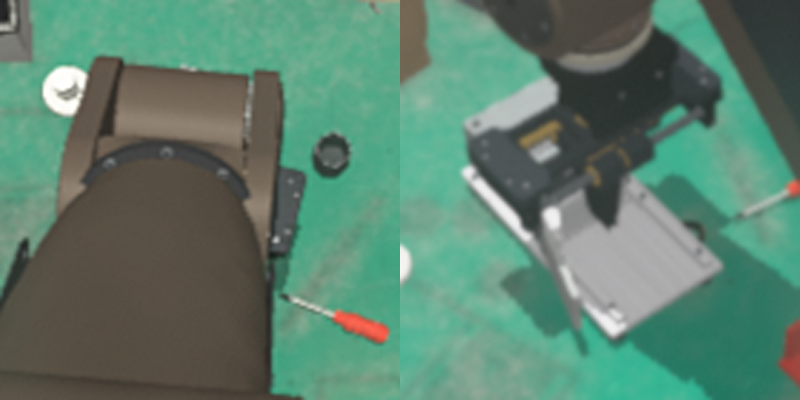

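Emit:
send_rows(increments=[[[0,5,-1.1,0,0],[0,9,-2.0,0,0],[0,12,-2.6,0,0],[0,15,-3.3,0,0],[0,15,-3.3,0,0],[0,15,-3.3,0,0]]])

```text
t: 4.3
position: [0.6474, 0.0274, 0.2285]
tcp_rot: [0.169, 1.564, -0.171]
contact_force: [0.2, -0.5, 0.1]
gripper_width: 0.0004
```

```bash
python3 look.py 4
```

```text
4.3 [0.6473 0.0272 0.0384] [-0.0092  0.0016] yaw 1.3538801366903745 [ 0.1575 -0.5343  0.1053] 0.00043321090970845457
```

View pics/d4.png

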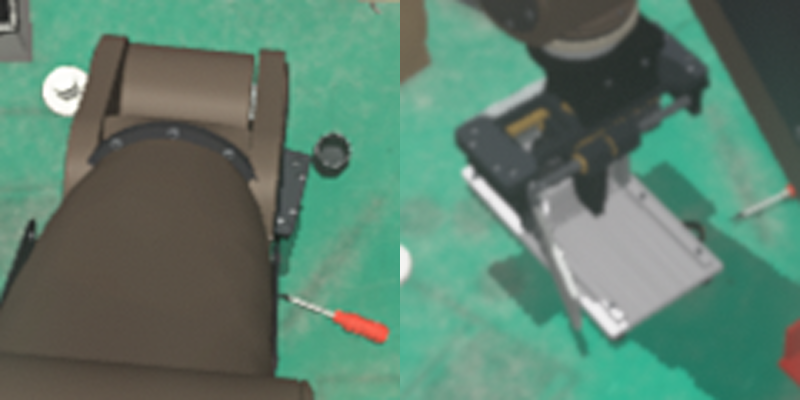

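Emit:
send_rows(increments=[[[0,2,-0.4,0,0],[0,4,-0.9,0,0],[0,5,-1.1,0,0],[0,5,-1.1,0,0]]])

```text
t: 4.8
position: [0.651, 0.0268, 0.2286]
tcp_rot: [0.17, 1.57, -0.171]
contact_force: [-13.3, 3.4, 8.8]
gripper_width: 0.0004
```

Emit:
send_rows(increments=[[[0,2.5,-0.5,0,0],[0,2.5,-0.5,0,0],[0,2.5,-0.5,0,0]]])

```text
t: 5.1
position: [0.6522, 0.0269, 0.2286]
tcp_rot: [0.17, 1.576, -0.171]
contact_force: [-14.2, 3.4, 10.0]
gripper_width: 0.0005
```

```bash
python3 look.py 5
```

```text
5.1 [0.6499 0.027  0.0385] [-0.0067  0.0019] yaw 1.3543382889495263 [-14.188    3.4273   9.9585] 0.00045770603950425636
```

```bash
python3 - <<'E'
from h import *
np.set_printoptions(precision=1,suppress=True)
H=np.array([-.005,.047]);tip=np.array([-.0067,.0019])
print('flange',st(pl('top',213,142,.03))*1e3)
def wp(f,g=0,r=.07):
    d=np.array([-np.sin(f),-np.cos(f)]);n=np.array([-np.cos(f),np.sin(f)])
    return H+r*d+(.003+.010*abs(n[0])+.012*abs(n[1])+g)*n
cur=W(*tip)
print('retract',(W(-.05,0)-cur)*1e3)
stg=wp(1.84,.025);print('stage',stg*1e3,(W(*stg)-cur)*1e3)
for f in list(np.arange(1.84,-.01,-.115)): print(round(f,3),wp(f)*1e3,(W(*wp(f))-W(*stg))*1e3)
E
```

```text
flange [ 62.  141.8]
retract [-42.7   7.5]
stage [-61.2 106.3] [-30.8 113.7]
1.84 [-67.9  82.2] [-11.7 -22.1]
1.725 [-71.7  74. ] [-17.1 -29.4]
1.61 [-74.3  65.1] [-21.7 -37.4]
1.495 [-76.   57.4] [-24.9 -44.6]
1.38 [-76.9  50.1] [-27.4 -51.5]
1.265 [-77.   42.6] [-29.1 -58.9]
1.15 [-76.3  34.9] [-30.  -66.5]
1.035 [-74.6  27.1] [-30.1 -74.5]
0.92 [-72.   19.4] [-29.2 -82.6]
0.805 [-68.3  11.9] [-27.3 -90.7]
0.69 [-63.7   4.7] [-24.3 -98.7]
0.575 [-58.1  -2. ] [ -20.3 -106.5]
0.46 [-51.6  -8. ] [ -15.2 -113.8]
0.345 [-44.2 -13.3] [  -9.1 -120.5]
0.23 [-36.  -17.6] [  -2.1 -126.5]
0.115 [-27.2 -20.9] [   5.8 -131.6]
0.0 [-18. -23.] [  14.4 -135.6]
```

Emit:
send_rows(increments=[[[0,-10,2,0,0],[0,-26,5,0,0],[0,-50,9,0,0],[0,-50,9,25,0],[0,-50,9,62,0],[0,-50,9,70,0],[0,-45,40,70,0],[0,-40,75,70,0],[0,-31,105,70,0],[0,-31,114,70,0],[0,-31,114,70,0],[0,-31,114,50,0]]])

```text
t: 6.4
position: [0.6213, 0.1404, 0.2802]
tcp_rot: [0.17, 1.572, -0.17]
contact_force: [0.5, -0.2, -0.2]
gripper_width: 0.0006
```

```bash
python3 look.py 6
```

```text
6.4 [0.6197 0.1405 0.0901] [-0.0606  0.1063] yaw 1.354626726520073 [ 0.5178 -0.1559 -0.1597] 0.0006462657942105446
```

View pics/d6.png

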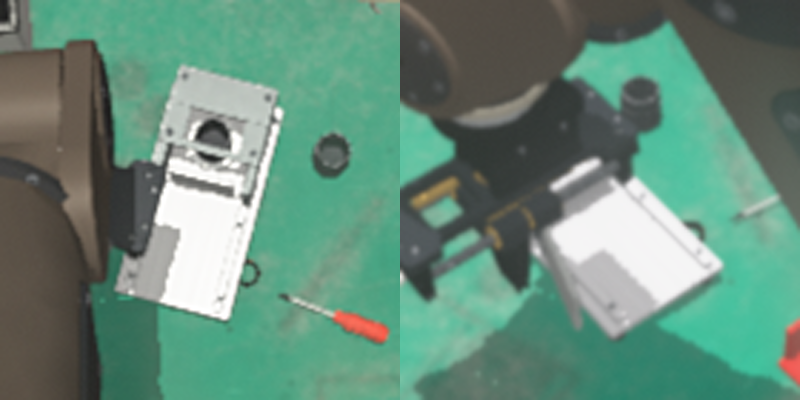

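The carrier is in. The head stands centred under the window (top crop (215,142)) and the push plate is at the mouth. In the scene crop the finger (515,270) is left of the door (560,285). Now I swing the door.

Emit:
send_rows(increments=[[[0,0,0,-30,0],[0,0,0,-47,0],[0,-5,-10,-47,0],[0,-12,-22,-47,0],[0,-17,-29,-47,0],[0,-22,-37,-47,0],[0,-25,-45,-47,0],[0,-27,-52,-47,0],[0,-29,-59,-47,0],[0,-30,-67,-47,0],[0,-30,-75,-47,0],[0,-29,-83,-47,0],[0,-27,-91,-47,0],[0,-24,-99,-47,0],[0,-20,-107,-47,0],[0,-15,-114,-47,0],[0,-9,-121,-47,0],[0,-2,-127,-47,0],[0,6,-132,-47,0],[0,6,-132,-47,0]]])

```text
t: 8.5
position: [0.6275, 0.007, 0.2296]
tcp_rot: [0.17, 1.579, -0.173]
contact_force: [-0.5, -0.5, -0.1]
gripper_width: 0.0003
```

```bash
python3 look.py 7
```

```text
8.5 [0.6247 0.007  0.0395] [-0.027  -0.0231] yaw 1.3530089221229313 [-0.4566 -0.4884 -0.0595] 0.0003315817526649376
```

View pics/d7.png

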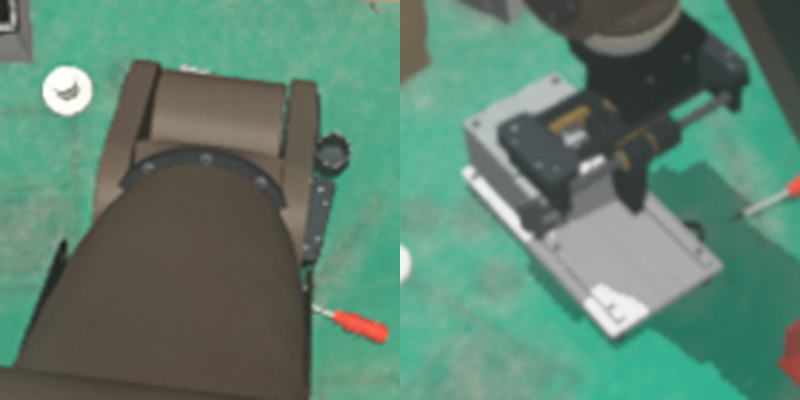

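Emit:
send_rows(increments=[[[0,3,-0.6,0,0],[0,6,-1.3,0,0],[0,9,-2,0,0],[0,10.5,-2.3,0,0],[0,10.5,-2.3,0,0]]])

```text
t: 9.1
position: [0.6362, 0.0057, 0.2294]
tcp_rot: [0.17, 1.584, -0.172]
contact_force: [-8.4, 0.9, 5.5]
gripper_width: 0.0006
```

Emit:
send_rows(increments=[[[0,2.5,-0.5,0,0],[0,3.5,-0.8,0,0],[0,3.5,-0.8,0,0],[0,3.5,-0.8,0,0]]])

```text
t: 9.5
position: [0.6378, 0.0055, 0.2293]
tcp_rot: [0.17, 1.592, -0.172]
contact_force: [-19.3, 3.6, 11.5]
gripper_width: 0.0005
```

```bash
python3 look.py 8
```

```text
9.5 [0.6324 0.0058 0.0393] [-0.0192 -0.0226] yaw 1.3540359951468877 [-19.2744   3.5921  11.5375] 0.0005470354152583004
```

Emit:
send_rows(increments=[[[0,-10,2,0,0],[0,-25,5,0,0],[0,-45,9,0,0],[0,-48,10,30,0],[0,-50,10,60,0],[0,-70,30,70,0],[0,-90,70,70,0],[0,-110,110,70,0],[0,-130,150,70,0],[0,-150,190,70,0],[0,-180,220,70,0],[0,-187,247,70,0],[0,-187,247,70,0]]])

```text
t: 10.9
position: [0.4497, 0.255, 0.2997]
tcp_rot: [0.167, 1.592, -0.169]
contact_force: [-0.1, -0.2, -0.6]
gripper_width: 0.0004
```

```bash
python3 look.py 9; python3 - <<'E'
from h import *
for z in(.01,.0135,.02,.03,.04): print(z,pl('top',166.43,256.27,z)[:2],pl('scene',249.5,355.5,z)[:2])
p=cv2.imread('pics/scene9.png');cv2.imwrite('pics/e9.png',cv2.resize(p[280:400,170:330],(800,600),interpolation=cv2.INTER_CUBIC))
E
```

```text
10.9 [0.4446 0.2554 0.1096] [-0.2564  0.1807] yaw 1.357552549731361 [-0.0828 -0.1666 -0.6374] 0.0003634534851405739
0.01 [0.44722794 0.25440069] [0.44645394 0.25130043]
0.0135 [0.44713299 0.25356497] [0.44525484 0.25249384]
0.02 [0.44695666 0.2520129 ] [0.44302794 0.25471017]
0.03 [0.44668538 0.24962511] [0.43960193 0.25811991]
0.04 [0.44641409 0.24723732] [0.43617592 0.26152966]
```

View pics/d9.png

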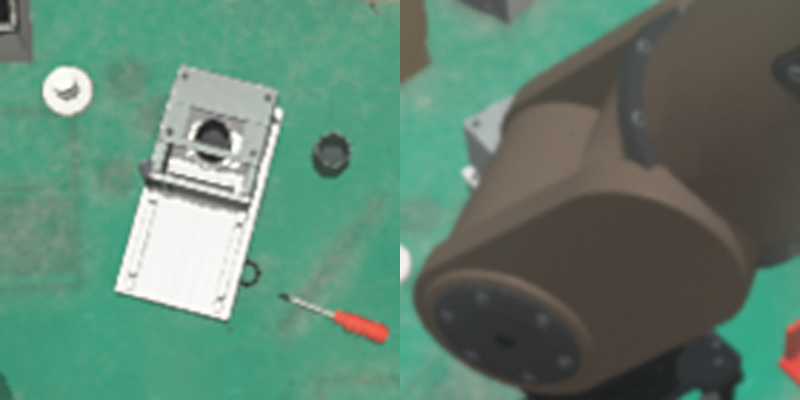

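View pics/e9.png

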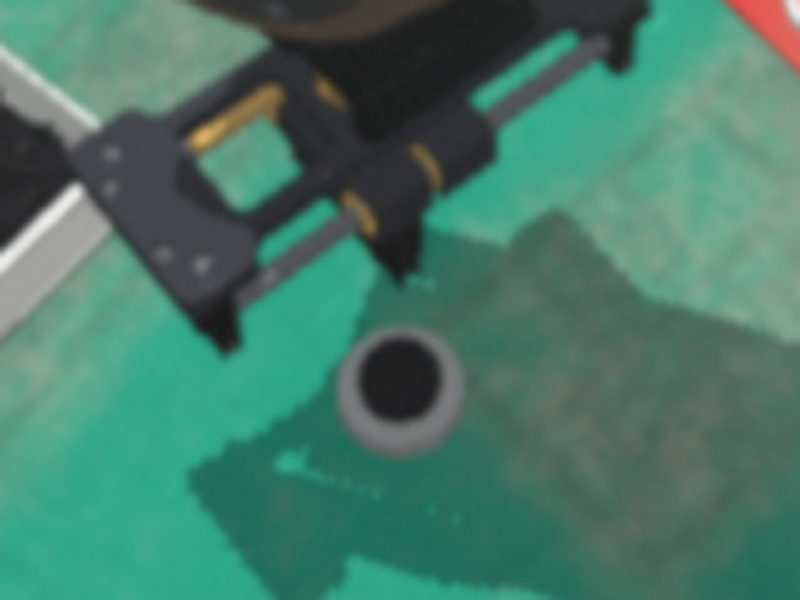

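The door is shut across the mouth (top crop (200,185)) with the head still in the window. The only candidate for the button is the black disc, about 31 mm across, in a round grey housing at scene (250,356). It is left of the station, and the dish is on the right. The grey box at scene (222,128) is larger and sits behind the station. Descending now.

Emit:
send_rows(increments=[[[0,0,-2,-30,0],[0,0,-2,-60,0],[0,0,-2,-70,0],[0,0,-2,-74,0],[0,0,-2,-78,0],[0,0,-2,-78,0]]])

```text
t: 11.6
position: [0.4511, 0.2507, 0.2219]
tcp_rot: [0.169, 1.591, -0.171]
contact_force: [-0.3, 0.5, 0.6]
gripper_width: 0.0006
```

```bash
python3 look.py 10;  python3 - <<'E'
import cv2
p=cv2.imread('pics/scene10.png');cv2.imwrite('pics/e10.png',cv2.resize(p[280:400,170:330],(800,600),interpolation=cv2.INTER_CUBIC))
E
```

```text
11.6 [0.446  0.2511 0.0319] [-0.254   0.1768] yaw 1.3553306493674273 [-0.2847  0.4746  0.5597] 0.0005859865570584944
```

View pics/e10.png

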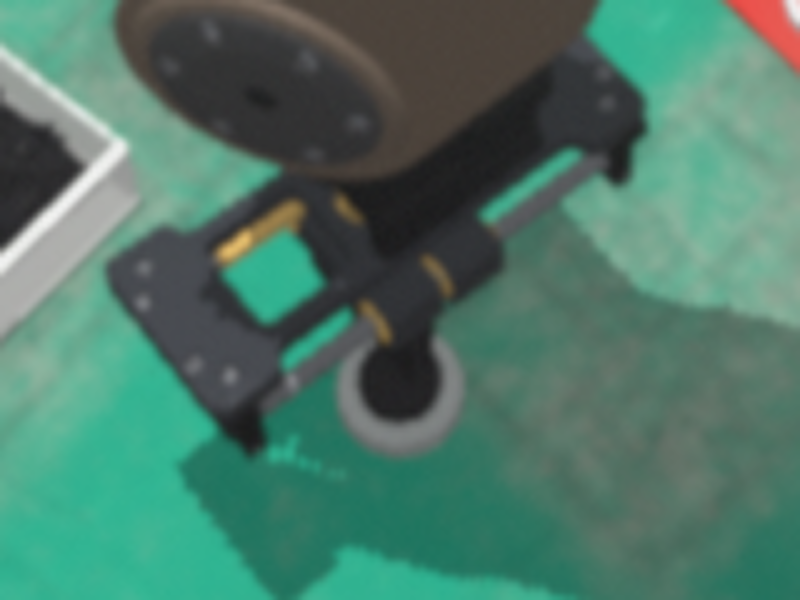

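Emit:
send_rows(increments=[[[0,0,1.5,-2,0],[0,0,1.5,-4,0],[0,0,1.5,-6,0],[0,0,1.5,-6,0]]])

```text
t: 12.1
position: [0.4509, 0.2524, 0.216]
tcp_rot: [0.169, 1.591, -0.17]
contact_force: [-0.1, 0.1, -0.4]
gripper_width: 0.0004
```

Emit:
send_rows(increments=[[[0,0,0,-2,0],[0,0,0,-4,0],[0,0,0,-4,0]]])

```text
t: 12.4
position: [0.451, 0.2524, 0.2118]
tcp_rot: [0.169, 1.591, -0.17]
contact_force: [-0.5, 0.5, 2.0]
gripper_width: 0.0005
```

Emit:
send_rows(increments=[[[0,0,0,-2,0],[0,0,0,-4,0],[0,0,0,-4,0]]])

```text
t: 12.7
position: [0.451, 0.2524, 0.2077]
tcp_rot: [0.169, 1.591, -0.17]
contact_force: [-0.5, 0.5, 4.3]
gripper_width: 0.0005
```

Emit:
send_rows(increments=[[[0,0,0,-1,0],[0,0,0,-2,0],[0,0,0,-3,0],[0,0,0,-3,0],[0,0,0,-3,0]]])

```text
t: 13.2
position: [0.4509, 0.2524, 0.206]
tcp_rot: [0.169, 1.59, -0.17]
contact_force: [-5.0, -3.7, 23.4]
gripper_width: 0.0005
```

The force rose through the 5 N spring (2.0, then 4.3 N) to a hard stop at 23 N, so the button is fully down. I release it straight up and move clear.

Emit:
send_rows(increments=[[[0,0,0,4,0],[0,0,0,20,0],[0,0,0,60,0],[0,0,0,100,0],[0,-30,30,130,0],[0,-60,65,150,0],[0,-90,100,160,0],[0,-120,130,170,0],[0,-150,165,170,0],[0,-170,200,170,0],[0,-200,240,170,0],[0,-220,280,170,0],[0,-220,280,170,0]]])

```text
t: 14.5
position: [0.2284, 0.5356, 0.3755]
tcp_rot: [0.167, 1.591, -0.166]
contact_force: [0.9, -1.0, -0.2]
gripper_width: 0.0
```

```bash
python3 look.py 11; python3 - <<'E'
from h import *
f=lambda x,y,u0,v0,s=5:((x+.5)/s-.5+u0,(y+.5)/s-.5+v0)
E
```

```text
14.5 [0.2235 0.5362 0.1854] [-0.5327  0.4074] yaw 1.3596449823138668 [ 0.8638 -0.9631 -0.2115] 2.9974024889909464e-05
```

View pics/d11.png

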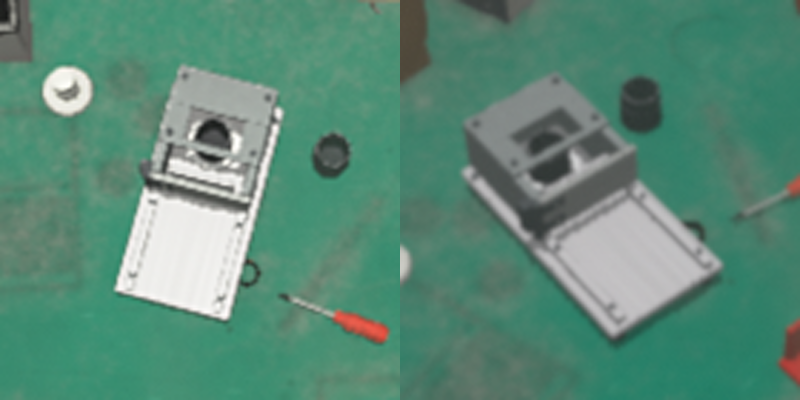

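View pics/top11.png

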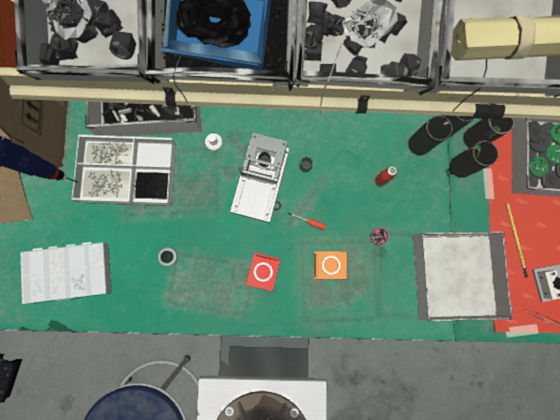

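```bash
python3 - <<'E'
import cv2,numpy as np
a=cv2.imread('pics/top11.png')[155:195,230:290];b=cv2.imread('pics/scene11.png')[180:240,215:275]
cv2.imwrite('pics/z.png',np.vstack([cv2.resize(a,(450,300),interpolation=cv2.INTER_CUBIC),cv2.resize(b,(450,300),interpolation=cv2.INTER_CUBIC)]))
E
```

```text
(no output)
```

View pics/z.png

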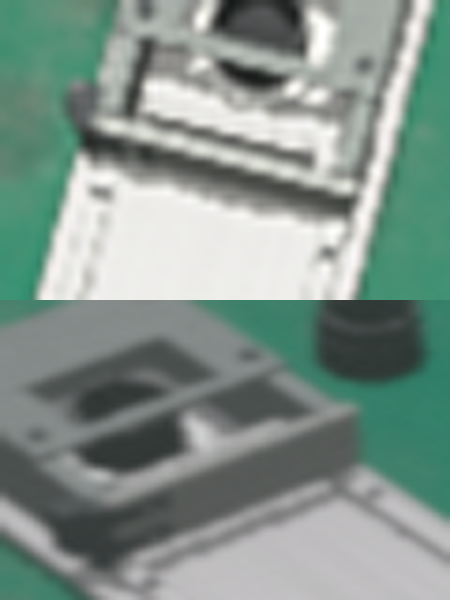

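The door is parallel to the roof's front edge and flush with the right wall. Carrier, head and bystanders all look right, so I'm handing in.

```bash
python3 -c "
from plant import hand_in
print(hand_in())"
```

```text
the job is handed in; nothing more can be done
None
```

The job is done and handed in at about 14.6 s of the 64 s allowed; `hand_in()` reported no verdict. I pushed the carrier in, then shut the door, then pressed the button and let go, all with the gripper shut.

- **Carrier:** it stopped firmly against the back wall at about 15 N sideways. The fingers stopped 0.7 mm short of where I calculated home to be, within measuring error. The last pictures show the head standing centred under the roof window.
- **Door:** it held against about 19 N. In the pictures it lies parallel to the roof's front edge and flush with the right wall. The fingers stopped 1.2 mm short of where I calculated shut, close to the carrier's offset.
- **Button:** the force rose from 2.0 to 4.3 N and then to 23 N at a hard stop, so it went fully down. I lifted straight off and moved the arm clear. I did not measure that it sprang back up.
- **Bystanders:** by eye, the dish, spare head, flange and screwdriver are where they started, and so are the two look-alike carriers.

**Disagreement:** the two cameras differed by about 4 mm in y. I averaged them and allowed for this in the button height. A direct calculation gave 13.5 mm, the corrected estimate was about 22 mm, and contact came at about that height.

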